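Slide the loaded sample tray up onto the imaging stage

TASK

Bring the tray of pigment samples from the table onto the imaging stage: slide it in over the stage's raised front lip, between the side rails, never carrying it clear of the surfaces or letting the jars in it topple. Finish with it lying flat on the mat with its tail behind the lip and its nose pressed gently home on the end stop's rubber buffer, so that the buffer is still bearing on the tray when you let go; do not ram the lip, the rails or the stop, and leave everything round about where it stands.

Things in the scene. Friction and masses are not known exactly. Their poses are not given: they have to be found in the camera images.
- tray: Open pale wooden tray, 120 mm wide (its x), 200 mm long (its y), 22 mm high, walls and floor 4 mm; 0.4 to 0.6 kg with its load. Origin at the centre of its underside, z up. The +y end is the nose, which enters the stage first; the -y end is the tail. A round steel bar handle crosses each end, 10 mm inside the end face.
- tray_front_bar (a point): Middle of the nose-end bar (tray frame 0, +90, 45 mm): 10 mm thick, along the tray's x, free over 94 mm between its posts. A gripper from above closing along the tray's y can pinch it and lift that end a little while the tray pivots on the bar.
- tray_rear_bar (a point): Middle of the tail-end bar (tray frame 0, -90, 45 mm), same form as the other.
- tray_nose (a point): Middle of the lower nose edge (tray frame 0, +100, 0 mm).
- tray_tail (a point): Middle of the lower tail edge (tray frame 0, -100, 0 mm).
- stage: Imaging stage fixed on the table: aluminium plate 158 mm wide (its x), 284 mm long (its y), with a black non-slip mat as its bed, 8 mm above the table. Origin at the centre of its underside. The tray enters at the -y end and slides along +y.
- guides: The stage's aluminium lip and two side rails, fixed to it; origin and axes as the stage. Rail tops are 18.5 mm above the table, their inner faces at x +-64 mm (4 mm to spare each side of the tray) from y -110 to +80 mm; at the mouth, y -140 to -107 mm, they flare out to about x +-72 mm.
- stage_lip (a point): Middle of the inner upper edge of the lip across the stage's entry (stage frame 0, -134, 12 mm). The lip is 8 mm thick (stage y -142 to -134 mm); its top is 12 mm above the table and 4 mm above the bed.
- end_stop: Dark steel upright plate on the stage's far (+y) end, 90 mm wide, top 59 mm above the table, front face at stage y +104.5 mm. Origin at stage (0, 108, 6.8) mm, axes as the stage. Too tall for a gripper to stay on the nose-end bar when the tray is home. Carries the buffer.
- buffer_axis (a point): Where the buffer's screw passes the front face of the end stop (stage frame 0, 104.5, 19.3 mm). A rubber buffer, 19 mm across, points from here along -y. Its screw is locked at an unmeasured setting: its face stands anywhere from stage y +70 to +96 mm: find it by touch, pushing lightly (under 10 N). It gives 2.5 mm, resisting 0.4 to 2.2 N, then is solid; the mat's friction (2 to 4 N) holds the tray on it.
- pigment_jar_a: Squat screw-cap jar, 41 mm diameter, 52 mm high, standing loose in the tray; origin at the centre of its foot.
- pigment_jar_b: Second squat screw-cap jar of the same size, standing loose in the tray; origin at the centre of its foot.
- dropper_bottle: Slim dropper bottle, 32 mm diameter, 94 mm high, standing loose in the tray; origin at the centre of its foot.
- cotton_pot: Bystander: aluminium pot of cotton wool, 66 mm diameter, 69 mm high, on the far side of the stage; origin at its foot.
- weight: Bystander: covered block weight with a brass knob, 32 x 62 x 51 mm, on the robot's side of the stage; origin at its foot.
- watch_loupe: Bystander: black eye loupe, 36 mm diameter, 39 mm high, on the far side of the stage; origin at its foot.
Not all that is in view belongs to the job. What is shaped like the pigment_jar_a but green or orange is not meant.

How it is judged:
By the outcome, as a careful person would: the job done as asked, in the order asked, and still so for the second after the job is handed in, with the robot touching nothing.
It also fails if it takes over 51 s, if anything falls off the work surface, if the arm or the gripper's body presses on something with over 40 N, if the wrist force passes 120 N, or if a joint passes its speed limit or range.

ROBOT

A 7-joint arm with a two-finger parallel gripper is mounted at the origin on the work surface; the furniture and walls round the work are solid. World frame = base frame: x ahead of the robot, y to its left, z up, the work surface at z = 0. Lengths are in m, angles in degrees, forces in N, time in s.
With the tool pointing down it reaches from about 0.425 to 0.875 m from the base axis. Payload 4.7 kg.
Tool frame: the origin (TCP) lies at the very end of the fingers, on their centre line; the grasp point (between the pads) lies 19 mm behind it; z points along the fingers, y is the line along which they close (so a half turn about z gives the same grasp; the last joint's range is limited). The gripper opens to 87 mm and grips with 3 to 60 N. Pads are 19 mm wide; open, the fingers measure 117 mm over their backs; the gripper's body (75 mm by 190 mm) begins 51 mm behind the grasp point.
Start: joints at [-74.421, 18.392, -4.016, 83.108, 1.295, 78.541, -3.26], TCP at [0.166, 0.629, 0.191] pointing down, gripper open.
Joint ranges: [-163.93, 163.93], [-17.29, 119.83], [-79.2, 71.16], [3.27, 140.29], [-89.18, 269.18], [5.43, 117.66], [-154.24, 154.24]. Speed limits (degrees/s): [147.25, 147.25, 180, 180, 180, 180, 180].

INTERFACE

Orientations are given as [roll, pitch, yaw] about the fixed x, y, z axes, in that order (R = Rz(yaw) Ry(pitch) Rx(roll)).
In Python, from plant import r gives the robot as it stands.
- The arm moves only by the tool move_arm, never from a script. Its argument "commands" is a list of rows, each a list of 3 entries, a list of its own where there are three numbers: the turn, a rotation vector about the tool's x, y, z in rad, then the shift along the tool's x, y, z in mm, then the opening in per cent of the stroke, from 0 (shut) to 100 (fully open). In form: [[[ax, ay, az], [tx, ty, tz], grip], ...]. A call has 1 to 12 rows; each row is the pose to reach, as a shift and turn from the pose commanded when the call began, along the tool's axes at that moment; what a row does not reach only later rows make up. A row lasts 1/10 s, in which the tool goes at most 50 mm and 8.59 degrees, less where a joint would pass 70% of its speed; a pose out of reach is approached as far as the arm can. A call with a gripper value outside its range is refused whole. The fingers move at their own pace and stop on an object; "grip_force" is the grip in N (left out, the last holds). Time passes only in rows, so rows that repeat a pose let the fingers close. It gives the time, the measured TCP pose, the force, the opening and the grip force at its end, in the units of the state.
- r.sense(): the state, without advancing time (a new reading comes with each control period).
- r.snapshot(name): name is "side" or "top" or "wrist"; returns a dict with "pixels" (400x640x3 uint8, red, green, blue), "depth" (400x640 float32, m along the optical axis (not along the pixel's ray), 0 where there is no reading), "camera_matrix" (3x3 intrinsics, pixels), "dist" ([k1, k2, p1, p2, k3] as OpenCV has them; the pictures are not rectified), "rvec" (rotation vector, rad) and "tvec" (3), from world to camera coordinates, as OpenCV has them. Camera axes: x right, y down, z forward; pixel columns grow to the right and rows downward; lengths in m; the calibration is good to about 2 mm. A picture is of the moment at which its call begins.
- r.close_job(): hands the job in; it is judged then, once.
The state is a dict: "time": time; "q": joint angles; "qd": joint speeds; "joint_efforts": joint torques, N m; "ee_pos": TCP position; "tcp_rot": TCP orientation; "force": force on the tool from outside, world axes, zero at the start; "ft_torque": the same for the moment, N m; "grip_width": finger opening in m; "finger_force": force on a finger pad.
Only numpy, scipy, OpenCV 4.12 (cv2) and the standard library are available. Lean on these libraries where they do the work, as an engineer would, in place of code of your own. Each camera call takes 0.05 s, during which the arm holds its last target. There are 200 camera calls.

## Working session

There is one attempt and no reset: what is moved stays moved. The work goes in short steps, Python scripts to look and compute and a tool call to move; the robot and the scene stay as the last step left them, time stands still between calls to the robot, and variables do not carry over. Pictures are saved under pics/ and viewed, at most 10 in all, crops included, and the job is handed in when it is done.

Besides the shell and the picture viewer there is one more tool, called after ">>>" by a JSON object that holds its "name" and its "arguments". move_arm: Moves the arm, as the interface text tells. Its arguments: {"type":"object","properties":{"commands":{"type":"array","items":{"type":"array"}},"grip_force":{"type":"number"}},"required":["commands"]}

```bash
mkdir -p pics; ls; python3 - <<'E'
from plant import r
import cv2,numpy as np,pickle
d={}
for n in("top","side"):
    s=r.snapshot(n);d[n]=s
    cv2.imwrite(f"pics/{n}0.png",s["pixels"][:,:,::-1])
    R=cv2.Rodrigues(np.array(s["rvec"],float))[0];print(n,(-R.T@np.array(s["tvec"]).ravel()).round(3),R[2].round(3))
pickle.dump(d,open("s0.pkl","wb"))
print(r.sense())
E
```

```text
pics
top [0.336 0.202 1.145] [ 0.122  0.025 -0.992]
side [ 0.703 -0.461  0.784] [-0.244  0.658 -0.712]
{'time': 0.1, 'q': array([-74.423257  ,  18.43484681,  -4.01623728,  83.16880393,
         1.29535429,  78.541865  ,  -3.25866592]), 'qd': array([ 0.03743622, -0.00102601,  0.01510707, -0.12065169,  0.08252291,
        0.00433002,  0.05131122]), 'joint_efforts': array([ 1.94639892e-04, -4.92567658e+01, -4.05729879e-01, -3.13400817e+01,
       -6.41793455e-02,  3.94086423e-02,  6.05990590e-05]), 'ee_pos': array([0.16560069, 0.62796765, 0.19026284]), 'tcp_rot': array([-1.79899742e+02,  5.68605183e-03,  1.65234951e+02]), 'force': array([-0.35066969,  0.74879316,  0.14598937]), 'ft_torque': array([-0.09860465, -0.01899668, -0.01223469]), 'finger_force': 0.0, 'grip_width': 0.08702035236635335}
```

View pics/top0.png

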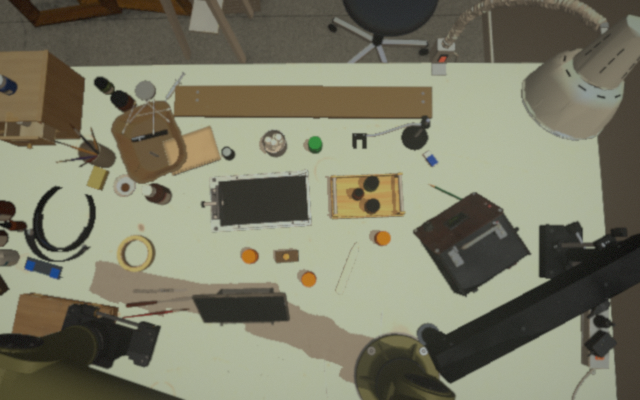

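View pics/side0.png

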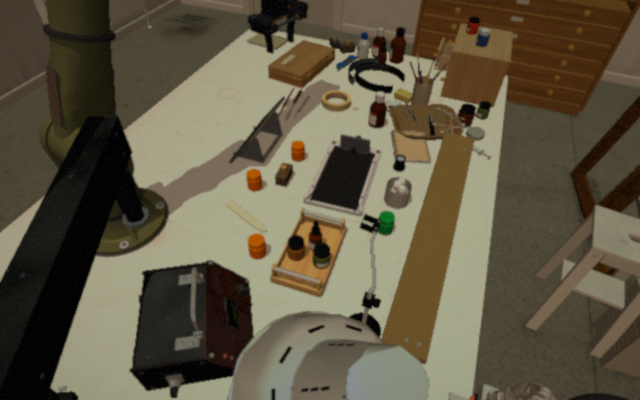

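The top view shows the tray at (366,196) with two dark jars and the dropper bottle. The black mat of the stage is at (262,201), with the stop at its left end (210,203). Lookalikes for the jars are orange at (249,256), (308,279) and (382,238), and green at (315,144); none of them stand in the tray. The only tray-like rival is the wicker basket at (150,140). I choose the pale wooden tray with steel bars at (366,196). Next I'll measure it and check it in a close crop.

```bash
cat > h.py <<'E'
import cv2,numpy as np,pickle
def cam(s):
    K=np.array(s["camera_matrix"],float);D=np.array(s["dist"],float)
    R=cv2.Rodrigues(np.array(s["rvec"],float))[0];t=np.array(s["tvec"],float).ravel();return K,D,R,t
def cloud(s):
    K,D,R,t=cam(s);h,w=s["depth"].shape
    u,v=np.meshgrid(np.arange(w),np.arange(h))
    p=cv2.undistortPoints(np.stack([u,v],-1).reshape(-1,1,2).astype(float),K,D).reshape(h,w,2)
    z=s["depth"][...,None];P=np.concatenate([p*z,z],-1);W=(P-t)@R
    W[s["depth"]==0]=np.nan;return W
def ray(s,uv,z):
    K,D,R,t=cam(s);p=cv2.undistortPoints(np.array(uv,float).reshape(-1,1,2),K,D).reshape(-1,2)
    d=np.c_[p,np.ones(len(p))]@R;c=-R.T@t;return c+d*((z-c[2])/d[:,2])[:,None]
def proj(s,P):
    K,D,R,t=cam(s);return cv2.projectPoints(np.array(P,float).reshape(-1,1,3),R,t,K,D)[0].reshape(-1,2)
E
python3 - <<'E'
from h import *
d=pickle.load(open("s0.pkl","rb"))
s=d["top"];W=cloud(s);im=s["pixels"]
hsv=cv2.cvtColor(im,cv2.COLOR_RGB2HSV)
# mat: black
m=((hsv[...,2]<60)).astype(np.uint8);m[:165]=0;m[235:]=0;m[:,:205]=0;m[:,315:]=0
n,l,st,c=cv2.connectedComponentsWithStats(m);i=1+st[1:,4].argmax();print("mat",st[i])
cn=max(cv2.findContours((l==i).astype(np.uint8),0,1)[0],key=cv2.contourArea)
b=cv2.boxPoints(cv2.minAreaRect(cn));w=ray(s,b,.008);print(w.round(4),w.mean(0),np.linalg.norm(w-np.roll(w,1,0),axis=1))
m=((hsv[...,0]<25)&(hsv[...,1]>90)&(hsv[...,2]>110)).astype(np.uint8)
m[:160]=0;m[228:]=0;m[:,:320]=0;m[:,412:]=0
n,l,st,c=cv2.connectedComponentsWithStats(m);i=1+st[1:,4].argmax();print("tray",st[i])
cn=max(cv2.findContours((l==i).astype(np.uint8),0,1)[0],key=cv2.contourArea)
b=cv2.boxPoints(cv2.minAreaRect(cn));w=ray(s,b,.020);print(w.round(4),w.mean(0),np.linalg.norm(w-np.roll(w,1,0),axis=1))
# tall things within workspace
for (u,v) in [(240,305),(360,140),(415,130),(440,190),(470,250),(580,90),(540,310),(400,375),(315,144),(286,256),(272,142),(227,153),(212,204),(371,183),(357,194),(372,206),(382,238)]:
    print((u,v),W[v,u].round(3))
a=cv2.resize(im[150:240,195:415],None,fx=3.6,fy=3.6,interpolation=3)
s2=d["side"]["pixels"][125:300,240:410];b=cv2.resize(s2,None,fx=1.5,fy=1.5)
o=np.zeros((a.shape[0]+b.shape[0],800,3),np.uint8);o[:a.shape[0],:a.shape[1]]=a;o[a.shape[0]:,:b.shape[1]]=b
cv2.imwrite("pics/crop.png",o[...,::-1])
E
```

```text
mat [ 219  177   88   48 3605]
[[0.529  0.4991 0.008 ]
 [0.5474 0.2521 0.008 ]
 [0.4269 0.2424 0.008 ]
 [0.4081 0.4862 0.008 ]] [0.47785791 0.36996078 0.008     ] [0.12153928 0.24776267 0.12088943 0.24451274]
tray [ 330  173   75   46 2169]
[[ 0.5444  0.1794  0.02  ]
 [ 0.5534 -0.0244  0.02  ]
 [ 0.4341 -0.0267  0.02  ]
 [ 0.4249  0.1744  0.02  ]] [0.48917886 0.07566075 0.02      ] [0.11953838 0.20400971 0.11934542 0.20137105]
(240, 305) [0.196 0.41  0.085]
(360, 140) [ 0.654  0.091 -0.001]
(415, 130) [ 0.678 -0.064  0.016]
(440, 190) [ 0.507 -0.133  0.005]
(470, 250) [ 0.339 -0.174  0.105]
(580, 90) [ 0.637 -0.284  0.412]
(540, 310) [ 0.226 -0.209  0.361]
(400, 375) [0.071 0.032 0.233]
(315, 144) [0.628 0.22  0.053]
(286, 256) [0.321 0.297 0.046]
(272, 142) [0.629 0.337 0.07 ]
(227, 153) [0.608 0.469 0.032]
(212, 204) [0.464 0.509 0.02 ]
(371, 183) [0.518 0.068 0.058]
(357, 194) [0.486 0.108 0.072]
(372, 206) [0.455 0.067 0.059]
(382, 238) [0.37  0.04  0.051]
```

View pics/crop.png

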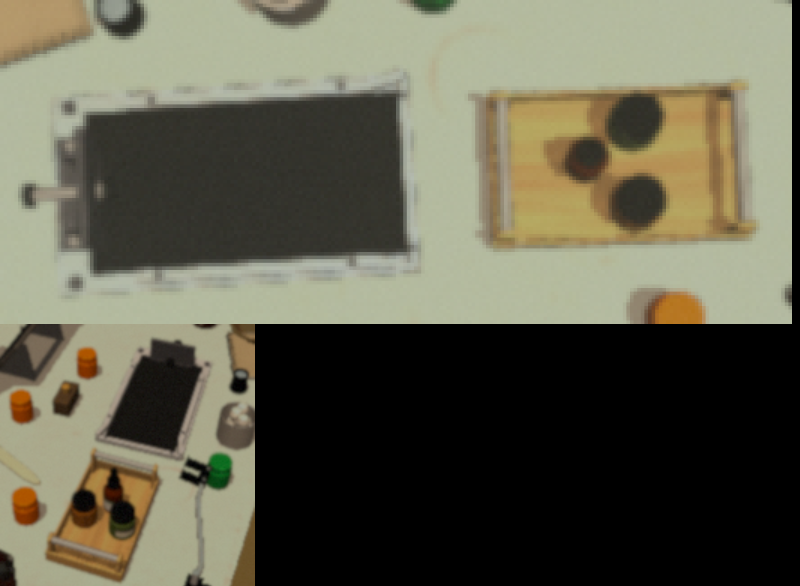

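The crop shows the tray with its two steel bars and three vessels. The dropper bottle stands nearest the nose at (587,158) in the crop. The stage's lip end faces the tray at (407,165), and the small buffer tip is at (100,190). Next I'll check for tall obstacles along the path, the bar positions and the rail edges.

```bash
cat >> h.py <<'E'
from scipy.spatial.transform import Rotation as Ro
def plan(st,pos,yaw,rp=(180,0)):
    R=Ro.from_euler('xyz',st["tcp_rot"],degrees=True);T=Ro.from_euler('xyz',[rp[0],rp[1],yaw],degrees=True)
    print("shift mm",(R.inv().apply(np.array(pos)-st["ee_pos"])*1000).round(1),"rot",(R.inv()*T).as_rotvec().round(4))
E
python3 - <<'E'
from h import *;from plant import r
d=pickle.load(open("s0.pkl","rb"))
for n in d:
    s=d[n];W=cloud(s);X=W.reshape(-1,3)
    k=(X[:,0]>.15)&(X[:,0]<.8)&(X[:,1]>-.15)&(X[:,1]<.75)&(X[:,2]>.1)
    for a in np.arange(.15,.8,.1):
        print(n,round(a,2),[ (round(float(X[q][:,2].max()),2) if (q:=k&(X[:,0]>=a)&(X[:,0]<a+.1)&(X[:,1]>=b)&(X[:,1]<b+.1)).sum()>3 else 0) for b in np.arange(-.15,.75,.1)])
s=d["top"]
C=lambda u,v:(195+(u+.5)/3.6-.5,150+(v+.5)/3.6-.5)
print("frontbar",ray(s,[C(500,98),C(507,240)],.05)[:,:2]);print("rearbar",ray(s,[C(738,86),C(746,225)],.05)[:,:2])
print("lip inner",ray(s,[C(401,95),C(408,250)],.012)[:,:2],"rails mat edge",ray(s,[C(87,113),C(92,273)],.008)[:,:2],"buffer",ray(s,[C(105,190)],.0193)[:,:2],"stop",ray(s,[C(83,190)],.05)[:,:2])
print("plate outer corners",ray(s,[C(408,72),C(418,272),C(55,100),C(63,297)],.018)[:,:2])
plan(r.sense(),[.485,.166,.19],182.5)
E
```

```text
top 0.15 [0.37, 0.36, 0, 0, 0.12, 0.66, 0.66, 0.65, 0.34]
top 0.25 [0.17, 0, 0, 0, 0, 0, 0, 0, 0]
top 0.35 [0.17, 0, 0, 0, 0, 0, 0, 0, 0]
top 0.45 [0, 0, 0, 0, 0, 0, 0, 0.12, 0.12]
top 0.55 [0, 0.14, 0.15, 0, 0, 0, 0, 0.12, 0]
top 0.65 [0.16, 0.14, 0, 0, 0, 0, 0, 0, 0]
top 0.75 [0, 0, 0, 0, 0, 0, 0, 0, 0]
side 0.15 [0.36, 0.36, 0, 0, 0.12, 0.12, 0.34, 0.38, 0.34]
side 0.25 [0.17, 0, 0, 0, 0, 0, 0, 0, 0]
side 0.35 [0.17, 0, 0, 0, 0, 0, 0, 0, 0]
side 0.45 [0, 0, 0, 0, 0, 0, 0, 0.12, 0.12]
side 0.55 [0, 0.14, 0.15, 0, 0, 0, 0, 0.12, 0]
side 0.65 [0.16, 0.14, 0, 0, 0, 0, 0, 0, 0]
side 0.75 [0, 0, 0, 0, 0, 0, 0, 0, 0]
frontbar [[0.53618342 0.1691704 ]
 [0.42816399 0.16410793]]
rearbar [[ 0.54559667 -0.01103156]
 [ 0.43988957 -0.01471048]]
lip inner [[0.54547517 0.24582989]
 [0.4233563  0.23958042]] rails mat edge [[0.53170421 0.49523755]
 [0.4047731  0.48709043]] buffer [[0.46887931 0.47611267]] stop [[0.46522025 0.48547546]]
plate outer corners [[0.5626736  0.24022808]
 [0.40593198 0.2315677 ]
 [0.5403675  0.51846492]
 [0.38546793 0.50666639]]
shift mm [-426.6 -365.3    0.9] rot [-1.800e-03 -2.000e-04 -3.013e-01]
```

>>> {"name": "move_arm", "arguments": {"commands": [[[0, 0, -0.05], [-36, -30, 0], 100], [[0, 0, -0.1], [-71, -61, 0], 100], [[0, 0, -0.15], [-107, -91, 0], 80], [[0, 0, -0.2], [-142, -122, 0], 60], [[0, 0, -0.25], [-178, -152, 0], 40], [[0, 0, -0.31], [-213, -183, 0], 40], [[0, 0, -0.31], [-249, -213, 0], 40], [[0, 0, -0.31], [-284, -244, 0], 40], [[0, 0, -0.31], [-320, -274, 0], 40], [[0, 0, -0.31], [-356, -304, 0], 40], [[0, 0, -0.31], [-391, -335, 0], 40], [[0, 0, -0.31], [-427, -365, 0], 40]]}}

```text
time: 1.3
ee_pos: [0.4861, 0.1649, 0.1911]
tcp_rot: [180.0, -0.0, -177.0]
force: [0.8, 0.3, -0.7]
grip_width: 0.0352
finger_force: 0.0
```

>>> {"name": "move_arm", "arguments": {"commands": [[[0, 0, 0], [0, 0, 0], 40], [[0, 0, 0], [0, 0, 0], 40], [[0, 0, 0], [0, 0, 0], 40]]}}

```text
time: 1.6
ee_pos: [0.4847, 0.168, 0.1909]
tcp_rot: [180.0, -0.1, -176.9]
force: [-0.6, 0.8, 0.9]
grip_width: 0.0353
finger_force: 0.0
```

```bash
python3 - <<'E'
from h import *;from plant import r
st=r.sense();print(st["time"],st["ee_pos"],st["tcp_rot"],st["force"],st["grip_width"])
s=r.snapshot("wrist");pickle.dump(s,open("w1.pkl","wb"))
K,D,R,t=cam(s);print("cam",-R.T@t,R[2])
cv2.imwrite("pics/w1.png",s["pixels"][...,::-1])
E
```

```text
1.6 [0.48474904 0.16797574 0.19091391] [ 1.79977655e+02 -5.04820115e-02 -1.76907350e+02] [-0.60035193  0.77003322  0.91729022] 0.03534620112360167
cam [0.41857567 0.16425674 0.3843643 ] [ 0.23902696  0.01393686 -0.97091291]
```

View pics/w1.png

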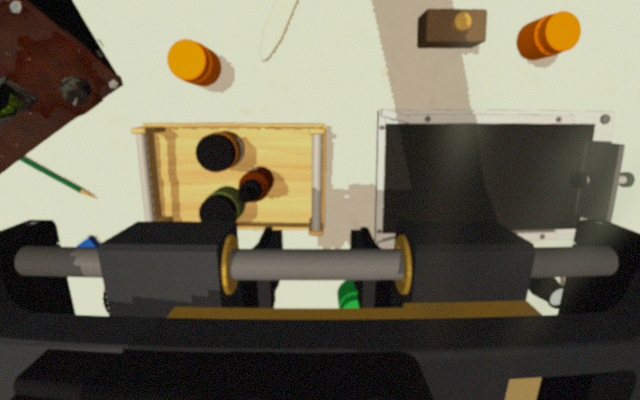

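The wrist view shows the nose bar at (317,178) and the tail bar at (144,175). The lip is at (382,180), the mat spans (384..593,124..235), and the buffer is near (580,180). I'll refine from this view.

```bash
python3 - <<'E'
from h import *
s=pickle.load(open("w1.pkl","rb"));W=cloud(s);im=s["pixels"];g=cv2.cvtColor(im,cv2.COLOR_RGB2GRAY).astype(int)
# bars: depth points between z .04 and .055
for nm,(a,b) in {"nose":(300,330),"tail":(130,160)}.items():
    k=np.zeros(g.shape,bool);k[138:212,a:b]=1;k&=(W[...,2]>.038)&(W[...,2]<.056)
    P=W[k];f=np.polyfit(P[:,0],P[:,1],1);print(nm,len(P),"slope deg",np.degrees(np.arctan(f[0])),"z",np.percentile(P[:,2],[5,50,95]).round(4),"y@.485",np.polyval(f,.485),"xrange",P[:,0].min(),P[:,0].max())
hsv=cv2.cvtColor(im,cv2.COLOR_RGB2HSV)
for u in (170,200,230,260,290):
    print(u,"woodrows",[int(x) for x in np.where((hsv[100:260,u,1]>80)&(hsv[100:260,u,0]<30))[0][[0,-1]]+100], end=" ")
    v=100+np.where((hsv[100:200,u,1]>80)&(hsv[100:200,u,0]<30))[0][0];print(ray(s,[[u,v-.5]],.022)[0].round(4))
print("row180",g[180,315:400].tolist());print("row180",g[180,560:640].tolist())
print("col480",g[105:140,480].tolist(),g[220:245,480].tolist())
o=cv2.resize(im[100:250,370:640],None,fx=2.9,fy=2.9,interpolation=2);cv2.imwrite("pics/w1c.png",o[...,::-1])
E
```

```text
nose 728 slope deg 2.81804806955593 z [0.0463 0.0492 0.0507] y@.485 0.16856652678418896 xrange 0.43745387000922376 0.5136739148419094
tail 772 slope deg 2.597112354665946 z [0.0447 0.0487 0.0505] y@.485 -0.010183657354866475 xrange 0.4458870576129832 0.5238382053509139
170 woodrows [123, 222] [0.4303 0.0077 0.022 ]
200 woodrows [123, 235] [0.429  0.0406 0.022 ]
230 woodrows [123, 254] [0.4275 0.0731 0.022 ]
260 woodrows [123, 229] [0.426  0.1052 0.022 ]
290 woodrows [124, 229] [0.4255 0.1372 0.022 ]
row180 [197, 197, 189, 178, 164, 142, 128, 131, 144, 151, 159, 163, 170, 169, 171, 176, 197, 212, 216, 214, 216, 215, 215, 215, 214, 215, 215, 216, 216, 215, 216, 216, 213, 215, 214, 214, 217, 216, 214, 215, 215, 215, 216, 216, 214, 215, 214, 215, 215, 216, 216, 215, 216, 216, 214, 215, 216, 215, 214, 209, 185, 166, 185, 208, 216, 215, 214, 208, 183, 131, 71, 44, 45, 42, 43, 43, 42, 41, 45, 41, 42, 34, 39, 40, 44]
row180 [65, 62, 62, 61, 70, 65, 67, 64, 64, 63, 62, 62, 54, 56, 60, 55, 60, 60, 60, 62, 61, 63, 67, 68, 69, 69, 88, 122, 141, 115, 82, 73, 73, 72, 72, 72, 73, 72, 70, 77, 71, 71, 76, 77, 71, 73, 77, 78, 77, 81, 78, 84, 86, 98, 110, 119, 119, 126, 143, 171, 184, 189, 190, 188, 187, 180, 156, 120, 98, 99, 101, 99, 102, 112, 159, 198, 210, 209, 211, 211]
col480 [213, 214, 213, 214, 210, 208, 212, 210, 201, 195, 204, 210, 212, 213, 212, 211, 210, 193, 155, 97, 67, 63, 69, 62, 63, 62, 64, 67, 63, 65, 59, 58, 60, 59, 58] [34, 25, 28, 28, 22, 21, 20, 21, 24, 26, 28, 28, 26, 27, 16, 32, 22, 24, 29, 31, 30, 24, 18, 32, 37]
```

View pics/w1c.png

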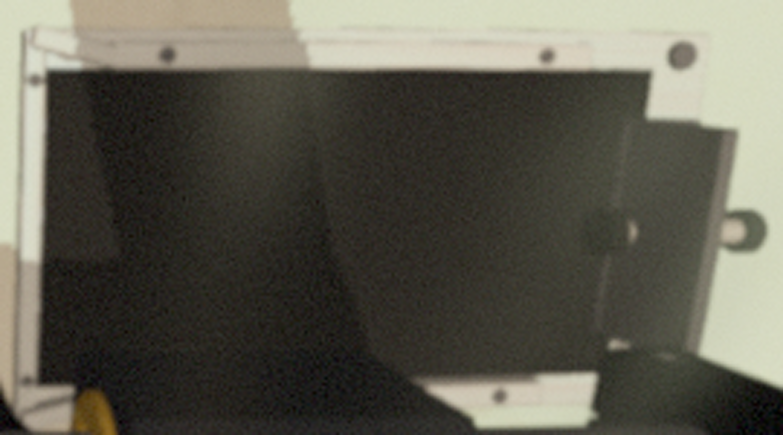

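The crop shows the lip's inner edge at crop x≈45, the rails' inner edges at rows 71 and 375, the buffer's face at about (588,230) and the stop face at about x=632.

```bash
python3 - <<'E'
from h import *;from plant import r
s=pickle.load(open("w1.pkl","rb"))
C=lambda u,v:(370+(u+.5)/2.9-.5,100+(v+.5)/2.9-.5)
A=ray(s,[C(60,70),C(200,70),C(640,70)],.0185);print("near rail",A.round(4),np.degrees(np.arctan2(-(A[2]-A[1])[0],(A[2]-A[1])[1])))
B=ray(s,[C(420,377),C(595,373)],.008);print("far rail",B.round(4))
L=ray(s,[C(45,80),C(39,375)],.012);print("lip",L.round(4))
F=ray(s,[C(588,230)],.012);print("buf",F.round(4),ray(s,[C(628,160),C(606,330)],.059))
plan(r.sense(),[.4834,.1685,.036],182.7)
E
```

```text
near rail [[0.4197 0.2449 0.0185]
 [0.4163 0.2977 0.0185]
 [0.4028 0.4754 0.0185]] 4.351306420796863
far rail [[0.5353 0.4143 0.008 ]
 [0.53   0.4947 0.008 ]]
lip [[0.4238 0.241  0.012 ]
 [0.541  0.2506 0.012 ]]
buf [[0.4679 0.4725 0.012 ]] [[0.43584536 0.44348226 0.059     ]
 [0.49818184 0.45016944 0.059     ]]
shift mm [  1.1   0.2 155. ] rot [ 0.0003 -0.0007  0.0077]
```

>>> {"name": "move_arm", "arguments": {"commands": [[[0, 0, 0.008], [1, 0, 35], 40], [[0, 0, 0.008], [1, 0, 70], 40], [[0, 0, 0.008], [1, 0, 105], 40], [[0, 0, 0.008], [1, 0, 130], 40], [[0, 0, 0.008], [1, 0, 145], 40], [[0, 0, 0.008], [1, 0, 154], 40], [[0, 0, 0.008], [1, 0, 154], 40], [[0, 0, 0.008], [1, 0, 154], 40]]}}

```text
time: 2.45
ee_pos: [0.4849, 0.1675, 0.038]
tcp_rot: [180.0, 0.1, -177.4]
force: [-0.4, -0.5, 0.4]
grip_width: 0.035
finger_force: 0.0
```

>>> {"name": "move_arm", "arguments": {"commands": [[[0, 0, 0], [0, 0, 0], 20], [[0, 0, 0], [0, 0, 0], 12], [[0, 0, 0], [0, 0, 0], 0], [[0, 0, 0], [0, 0, 0], 0], [[0, 0, 0], [0, 0, 0], 0], [[0, 0, 0], [0, 0, 0], 0]], "grip_force": 30}}

```text
time: 3.05
ee_pos: [0.4846, 0.1667, 0.0373]
tcp_rot: [180.0, 0.0, -177.5]
force: [-0.5, -0.5, 0.5]
grip_width: 0.0014
finger_force: 0.0
```

```bash
python3 - <<'E'
from h import *;from plant import r
st=r.sense();print({k:np.round(v,4) for k,v in st.items() if k in("time","ee_pos","tcp_rot","force","ft_torque","grip_width","finger_force")})
e=np.array([-.0759,.9971]);n=np.array([.9971,.0759])
for z,ne,yaw in((.054,st["ee_pos"][:2]@e,184.35),(.054,.1965,184.35),(.054,.2405,184.35)):
    p=.5017*n+ne*e;plan(st,[p[0],p[1],z],yaw)
E
```

```text
{'time': np.float64(3.05), 'ee_pos': array([0.4846, 0.1667, 0.0373]), 'tcp_rot': array([ 1.799943e+02,  5.600000e-03, -1.774713e+02]), 'force': array([-0.4665, -0.5409,  0.5152]), 'ft_torque': array([ 0.0369,  0.0225, -0.0397]), 'finger_force': np.float64(0.0), 'grip_width': np.float64(0.0014)}
shift mm [ -5.8   0.2 -16.7] rot [ 0.0001  0.0001 -0.0318]
shift mm [ -3.7  67.2 -16.7] rot [ 0.0001  0.0001 -0.0318]
shift mm [ -2.3 111.2 -16.7] rot [ 0.0001  0.0001 -0.0318]
```

```bash
python3 - <<'E'
from h import *;from plant import r
o=[]
s=r.snapshot("side");u=proj(s,[[.4846,.1667,.0373]]);print(u)
a,b=u[0].astype(int);A=cv2.resize(s["pixels"][b-75:b+75,a-65:a+65],None,fx=4,fy=4,interpolation=2)[:600]
cv2.imwrite("pics/c2.png",A[...,::-1])
st=r.sense();print(st["grip_width"],st["finger_force"])
E
```

```text
[[321.74494741 218.78383821]]
0.0010591026470408674 0.0
```

View pics/c2.png

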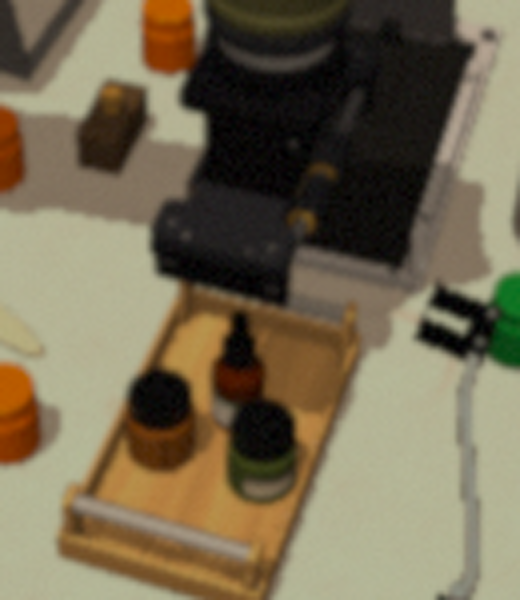

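The side crop shows the gripper body over the nose end at (225,240), hiding the fingers. The tray and jars are unmoved. I'll look from the wrist.

```bash
python3 - <<'E'
from h import *;from plant import r
s=r.snapshot("wrist");W=cloud(s)
P=proj(s,[[.4834,.1685,.05],[.4315,.166,.05],[.4915,-.0098,.05],[.4846,.1667,.0373]]);print(P)
A=s["pixels"];cv2.imwrite("pics/c3.png",A[...,::-1]);pickle.dump(s,open("w2.pkl","wb"))
E
```

```text
[[319.24759487 234.90788532]
 [319.1226694  143.38184877]
 [ 26.90741878 233.07442043]
 [316.00927181 229.54671972]]
```

View pics/c3.png

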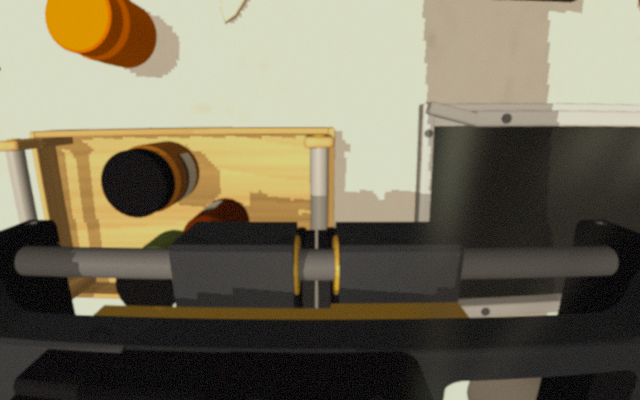

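The wrist view shows the fingers shut (gap at u≈316) with the bar running under them at u≈319. The tips aren't holding the bar, so I need a deeper grip. I'll lean the hand toward +y to clear the dropper bottle.

>>> {"name": "move_arm", "arguments": {"commands": [[[0, 0, 0], [0, 0, 0], 40], [[0, 0, 0], [0, 0, 0], 40], [[0, 0, 0], [0, 0, 0], 40], [[0.07, 0, 0], [0, 0, 0], 40], [[0.15, 0, 0], [0, -1, 0], 40], [[0.15, 0, 0], [0, -1, 3], 40], [[0.15, 0, 0], [0, -1, 6], 40], [[0.15, 0, 0], [0, -1, 9], 40], [[0.15, 0, 0], [0, -1, 9], 40]]}}

```text
time: 4.05
ee_pos: [0.4844, 0.1642, 0.0278]
tcp_rot: [-171.4, -0.0, -177.6]
force: [0.3, 0.2, 0.2]
grip_width: 0.0347
finger_force: 0.0
```

>>> {"name": "move_arm", "arguments": {"commands": [[[0, 0, 0], [0, 0, 0], 20], [[0, 0, 0], [0, 0, 0], 10], [[0, 0, 0], [0, 0, 0], 5], [[0, 0, 0], [0, 0, 0], 5], [[0, 0, 0], [0, 0, 0], 5], [[0, 0, 0], [0, 0, 0], 5]]}}

```text
time: 4.65
ee_pos: [0.4847, 0.1658, 0.0283]
tcp_rot: [-171.4, 0.0, -177.5]
force: [-0.5, 0.5, 0.3]
grip_width: 0.0052
finger_force: 0.0
```

```bash
python3 - <<'E'
from h import *;from plant import r
s=pickle.load(open("w1.pkl","rb"));W=cloud(s)
T=Ro.from_euler('xyz',[179.978,-.05,-176.907],degrees=True)
L=T.inv().apply((W.reshape(-1,3)-[.48475,.16798,.19091])).reshape(W.shape)*1000
for u,v in[(230,230),(265,240),(265,260),(262,290),(375,240),(365,260),(375,290),(320,262),(320,290),(180,250),(450,250),(320,330),(230,265),(402,265)]:
    print((u,v),L[v,u].round(0),s["pixels"][v,u])
s=r.snapshot("wrist");st=r.sense();W=cloud(s);pickle.dump(s,open("w3.pkl","wb"))
T=Ro.from_euler('xyz',st["tcp_rot"],degrees=True)
print(st["grip_width"],st["finger_force"],st["force"],st["q"])
P=proj(s,[[.4834,.1685,.05]]+[st["ee_pos"]+T.apply([0,0,-z/1000]) for z in(0,19,40,70)]);print(P.round(0))
for v in range(190,320,8):
    print(v,[tuple(int(x) for x in (T.inv().apply(W[v,u]-st["ee_pos"])*1000)) if np.isfinite(W[v,u,0]) else None for u in (285,295,305,316,325,335,345)])
E
```

```text
(230, 230) [  39.  -22. -113.] [18 16 21]
(265, 240) [ 12. -23. -51.] [23 14 23]
(265, 260) [  33.  -12. -118.] [112 106  98]
(262, 290) [  3. -20. -80.] [49 44 44]
(375, 240) [-75.  71. 180.] [132 121 107]
(365, 260) [  33.   12. -118.] [109 102  95]
(375, 290) [  4.  22. -81.] [27 22 22]
(320, 262) [  33.    1. -119.] [114 109 101]
(320, 290) [-148.    5.  192.] [216 220 194]
(180, 250) [  38.  -31. -124.] [57 57 51]
(450, 250) [  38.   30. -124.] [48 46 45]
(320, 330) [  27.    1. -138.] [29 22 27]
(230, 265) [  32.  -21. -120.] [92 83 75]
(402, 265) [  31.   21. -118.] [85 81 73]
0.005146208005936906 0.0 [-0.30065912 -0.12936355 -0.81597615] [-44.87726821  12.90523296  18.83714775 111.26870437   4.2944282
  60.04137191  63.91838198]
[[315. 241.]
 [316. 230.]
 [316. 241.]
 [316. 256.]
 [316. 285.]]
190 [(18, -20, 27), (18, -14, 27), (19, -7, 25), (29, 0, -22), (28, 4, -18), (23, 11, 4), (19, 19, 25)]
198 [(13, -21, 27), (13, -14, 25), (13, -7, 26), (25, 0, -22), (24, 4, -18), (18, 11, 5), (13, 19, 25)]
206 [(7, -21, 28), (7, -14, 27), (8, -7, 25), (20, 0, -21), (19, 4, -18), (13, 
[... 836 characters left out ...]
119), (30, 2, -119), (30, 4, -118), (32, 6, -122)]
278 [(30, -7, -122), (27, -5, -116), (28, -2, -119), (27, 0, -117), (27, 2, -117), (28, 4, -118), (30, 6, -123)]
286 [(28, -7, -123), (9, -7, -88), (5, -4, -80), (-26, 0, -21), None, (5, 7, -80), (28, 6, -123)]
294 [(25, -7, -122), (7, -7, -90), (2, -4, -80), (-31, 0, -22), (1, 3, -80), (2, 7, -80), (24, 7, -119)]
302 [(24, -7, -123), (4, -7, -90), (-1, -4, -80), (-37, 0, -21), (-1, 3, -80), (-1, 7, -80), (21, 7, -118)]
310 [(24, -6, -127), (25, -4, -127), (24, -2, -127), (25, 0, -128), (23, 2, -126), (24, 4, -127), (24, 6, -127)]
318 [(24, -6, -130), (25, -4, -131), (25, -2, -131), (24, 0, -130), (24, 1, -130), (24, 4, -130), (25, 6, -131)]
```

```bash
python3 - <<'E'
from h import *
for f,pos,rot in(("w1.pkl",[.48475,.16798,.19091],[179.978,-.05,-176.907]),("w3.pkl",[.4847,.1658,.0283],[-171.4,0,-177.5])):
    s=pickle.load(open(f,"rb"));W=cloud(s);T=Ro.from_euler('xyz',rot,degrees=True)
    L=T.inv().apply((W.reshape(-1,3)-pos)).reshape(W.shape)*1000
    if f=="w1.pkl":
        k=(abs(L[...,1])<40)&(L[...,2]<20)&(L[...,2]>-75)&(abs(L[...,0])<20)
        v,u=np.where(k);print(len(v),v.min(),v.max(),u.min(),u.max())
        for a in range(v.min(),v.max()+1,3):
            q=u[v==a]
            if len(q):print(a,q.min(),q.max(),L[a,q.min()].round(0),L[a,q.max()].round(0),L[a,q].max(0).round(0))
    else:
        for v in(224,226,228,229,230,231,232,236,240,246):
            print(v,[(u,int(L[v,u,1]),int(L[v,u,2])) for u in range(290,344,4)])
st=None
E
```

```text
1116 227 308 253 379
227 268 364 [ 12. -25. -31.] [ 12.  25. -31.] [ 12.  25. -30.]
230 264 368 [ 12. -26. -36.] [ 12.  26. -36.] [ 13.  26. -30.]
233 263 369 [ 12. -26. -39.] [ 12.  26. -41.] [ 12.  26. -33.]
236 261 371 [ 12. -26. -46.] [ 13.  26. -46.] [ 13.  26. -35.]
239 259 373 [ 12. -26. -50.] [ 12.  26. -49.] [ 13.  26. -34.]
242 258 374 [ 12. -26. -53.] [ 12.  26. -53.] [ 13.  26. -35.]
245 255 377 [ 12. -27. -57.] [ 13.  27. -57.] [ 13.  27. -35.]
281 272 360 [  4. -17. -73.] [  4.  17. -74.] [  4.  18. -52.]
284 272 359 [  2. -18. -73.] [  2.  17. -73.] [  2.  18. -55.]
287 272 359 [  2. -17. -74.] [  0.  17. -72.] [  2.  18. -56.]
290 272 359 [  0. -17. -75.] [ -0.  17. -73.] [  0.  18. -60.]
293 273 360 [ -2. -17. -72.] [ -1.  17. -75.] [ -1.  17. -67.]
296 273 360 [ -3. -17. -73.] [ -2.  18. -75.] [ -2.  18. -67.]
299 273 359 [ -3. -17. -75.] [ -4.  17. -73.] [ -3.  17. -68.]
302 273 359 [ -6. -17. -74.] [ -5.  17. -75.] [ -5.  17. -71.]
305 273 359 [ -7. -17. -73.] [ -7.  17. -73.] [ -7.  17. -71.]
308 273 359 [ -8. -17. -74.] [ -8.  17. -74.] [ -8.  17. -74.]
224 [(29
[... 1185 characters left out ...]
, -33), (314, -1, -21), (318, 1, -22), (322, 3, -32), (326, 5, -32), (330, 7, -33), (334, 8, -36), (338, 10, -36), (342, 18, 25)]
232 [(290, -7, -104), (294, -10, -38), (298, -8, -39), (302, -7, -33), (306, -5, -34), (310, -3, -34), (314, -1, -21), (318, 1, -21), (322, 2, -34), (326, 4, -34), (330, 6, -35), (334, 8, -38), (338, 10, -38), (342, 18, 26)]
236 [(290, -6, -112), (294, -10, -44), (298, -8, -44), (302, -6, -40), (306, -4, -40), (310, -2, -40), (314, -1, -21), (318, 1, -21), (322, 2, -41), (326, 4, -38), (330, 6, -41), (334, 8, -44), (338, 10, -45), (342, 18, 25)]Traceback (most recent call last):
  File "<stdin>", line 13, in <module>
ValueError: cannot convert float NaN to integer
```

The depth readings show the finger ends about 29 mm short of the reported TCP, at tool z ≈ -29. So the true tips were still above the bar. I'll open and go 29 mm further along the tool axis.

>>> {"name": "move_arm", "arguments": {"commands": [[[0, 0, 0], [0, 0, 0], 40], [[0, 0, 0], [0, 0, 0], 40], [[0, 0, 0], [0, 0, 2], 40], [[0, 0, 0], [0, 0, 8], 40], [[0, 0, 0], [0, 0, 14], 40], [[0, 0, 0], [0, 0, 20], 40], [[0, 0, 0], [0, 0, 25], 40], [[0, 0, 0], [0, 0, 28], 40], [[0, 0, 0], [0, 0, 28], 40]]}}

```text
time: 5.6
ee_pos: [0.4845, 0.1612, 0.0]
tcp_rot: [-171.4, -0.0, -177.5]
force: [-1.0, -0.9, 0.3]
grip_width: 0.0348
finger_force: 0.0
```

>>> {"name": "move_arm", "arguments": {"commands": [[[0, 0, 0], [0, 0, 0], 20], [[0, 0, 0], [0, 0, 0], 10], [[0, 0, 0], [0, 0, 0], 5], [[0, 0, 0], [0, 0, 0], 0], [[0, 0, 0], [0, 0, 0], 0], [[0, 0, 0], [0, 0, 0], 0]]}}

```text
time: 6.2
ee_pos: [0.485, 0.1615, 0.0008]
tcp_rot: [-171.4, 0.0, -177.5]
force: [0.2, -0.8, 1.5]
grip_width: 0.0093
finger_force: 30.0
```

Gripped at 9.3 mm and 30 N. Now the tool-axis numbers for stage-axis moves.

```bash
cat >> h.py <<'E'
e3=np.array([-.0759,.9971,0]);n3=np.array([.9971,.0759,0])
def unit(st):
    R=Ro.from_euler('xyz',st["tcp_rot"],degrees=True)
    for k,v in(("e",e3),("n",n3),("up",[0,0,1])):print(k,"1mm ->",R.inv().apply(v).round(4))
    print("yaw+1deg rotvec",(R.inv().apply([0,0,np.radians(1)])).round(5))
E
python3 - <<'E'
from h import *;from plant import r
st=r.sense();print(st["ee_pos"],st["tcp_rot"]);unit(st)
E
```

```text
[0.48497293 0.16147693 0.00081651] [-1.71408033e+02  1.67182858e-02 -1.77464030e+02]
e 1mm -> [ 0.0317  0.9883 -0.1493]
n 1mm -> [-0.9995  0.0314 -0.0044]
up 1mm -> [-3.000e-04 -1.494e-01 -9.888e-01]
yaw+1deg rotvec [-1.000e-05 -2.610e-03 -1.726e-02]
```

>>> {"name": "move_arm", "arguments": {"commands": [[[0, 0, 0], [0, 0, -1], 0], [[0, 0, 0], [0, -0.5, -3], 0], [[0, 0, 0], [0, -0.8, -5.5], 0], [[0, 0, 0], [0, -1.2, -8], 0], [[0, 0, 0], [0, -1.6, -10.5], 0], [[0, 0, 0], [0, -2, -13], 0], [[0, 0, 0], [0, -2.3, -15.5], 0], [[0, 0, 0], [0, -2.7, -18], 0], [[0, 0, 0], [0, -2.7, -18], 0], [[0, 0, 0], [0, -2.7, -18], 0]], "grip_force": 40}}

```text
time: 7.2
ee_pos: [0.4849, 0.1619, 0.0189]
tcp_rot: [-171.4, 0.0, -177.5]
force: [1.2, 1.1, -4.7]
grip_width: 0.0091
finger_force: 40.0
```

>>> {"name": "move_arm", "arguments": {"commands": [[[0, 0, -0.002], [-0.4, 2.5, -0.4], 0], [[0, -0.001, -0.005], [-0.9, 6.5, -1], 0], [[0, -0.001, -0.008], [-1.4, 10.5, -1.6], 0], [[0, -0.002, -0.011], [-1.9, 14.5, -2.2], 0], [[0, -0.002, -0.014], [-2.4, 18.5, -2.8], 0], [[0, -0.003, -0.017], [-2.9, 22.5, -3.4], 0], [[0, -0.003, -0.02], [-3.4, 26.5, -4], 0], [[0, -0.004, -0.023], [-3.9, 30.5, -4.6], 0], [[0, -0.004, -0.026], [-4.4, 34.5, -5.2], 0], [[0, -0.005, -0.029], [-5, 38.5, -5.8], 0], [[0, -0.005, -0.03], [-5.4, 42.5, -6.4], 0], [[0, -0.005, -0.03], [-5.6, 44.7, -6.7], 0]]}}

```text
time: 8.4
ee_pos: [0.4885, 0.2075, 0.0188]
tcp_rot: [-171.4, 0.0, -175.7]
force: [-0.4, -0.4, -3.5]
grip_width: 0.0091
finger_force: 40.0
```

```bash
cat >> h.py <<'E'
def look(r,name=None):
    st=r.sense();print({k:np.round(st[k],4).tolist() for k in("time","ee_pos","tcp_rot","force","ft_torque","grip_width","finger_force")})
    s=r.snapshot("wrist");W=cloud(s);hsv=cv2.cvtColor(s["pixels"],cv2.COLOR_RGB2HSV)
    if name:cv2.imwrite(name,s["pixels"][...,::-1])
    return st,s,W,hsv
def stg(P):P=np.atleast_2d(P);return np.c_[P@n3-.5017,P@e3-.3425,P[:,2]]*1000
def wall(s,W,hsv):
    # robot-side tray wall (outermost wood edge in the image top) in stage mm, using depth
    o=[]
    for u in range(40,600,20):
        c=np.where((hsv[60:215,u,1]>80)&(hsv[60:215,u,0]<28)&(hsv[60:215,u,0]>8)&(hsv[60:215,u,2]>120))[0]
        if len(c)<10:continue
        v=60+c[0];p=W[v+1,u]
        if .012<p[2]<.06:o.append(stg(p)[0].round(1).tolist())
    return o
E
python3 - <<'E'
from h import *;from plant import r
st,s,W,h=look(r);pickle.dump(s,open("w4.pkl","wb"));print(wall(s,W,h));unit(st)
E
```

```text
{'time': 8.4, 'ee_pos': [0.4885, 0.2075, 0.0188], 'tcp_rot': [-171.4177, 0.0412, -175.6945], 'force': [-0.373, -0.4352, -3.5381], 'ft_torque': [0.4233, 0.0352, -0.0504], 'grip_width': 0.0091, 'finger_force': 40.0026}
[[-59.4, -343.9, 22.6], [-59.8, -325.7, 24.3], [-59.6, -309.5, 25.0], [-59.3, -277.6, 28.8], [-59.8, -262.9, 30.5], [-59.7, -250.1, 30.4], [-59.7, -236.2, 33.0], [-59.6, -223.7, 34.0], [-59.7, -211.5, 35.5], [-59.6, -200.4, 35.3], [-59.2, -188.8, 37.4], [-59.3, -177.9, 38.6], [-59.3, -167.5, 39.0], [-59.4, -157.1, 40.7]]
e 1mm -> [ 8.000e-04  9.888e-01 -1.492e-01]
n 1mm -> [-1.e+00  9.e-04  6.e-04]
up 1mm -> [-7.000e-04 -1.492e-01 -9.888e-01]
yaw+1deg rotvec [-1.000e-05 -2.600e-03 -1.726e-02]
```

Aligned: the robot-side wall sits at stage x −59.5, parallel to the rails, with the nose about 19 mm up and short of the lip. Now I'll slide it in over the lip.

>>> {"name": "move_arm", "arguments": {"commands": [[[0, 0, 0], [0.1, 2, -0.3], 0], [[0, 0, 0], [0.2, 6, -0.9], 0], [[0, 0, 0], [0.4, 10, -1.5], 0], [[0, 0, 0], [0.4, 14, -2.1], 0], [[0, 0, 0], [0.4, 18, -2.7], 0], [[0, 0, 0], [0.4, 22, -3.3], 0], [[0, 0, 0], [0.4, 26, -3.9], 0], [[0, 0, 0], [0.4, 30, -4.5], 0], [[0, 0, 0], [0.4, 34, -5.1], 0], [[0, 0, 0], [0.4, 38, -5.7], 0], [[0, 0, 0], [0.4, 42, -6.3], 0], [[0, 0, 0], [0.4, 44, -6.6], 0]]}}

```text
time: 9.65
ee_pos: [0.4846, 0.252, 0.0187]
tcp_rot: [-171.4, 0.0, -175.7]
force: [-0.6, -0.8, -4.2]
grip_width: 0.0082
finger_force: 40.0
```

>>> {"name": "move_arm", "arguments": {"commands": [[[0, 0, 0], [0, 2, -0.3], 0], [[0, 0, 0], [0, 6, -0.9], 0], [[0, 0, 0], [0, 10, -1.5], 0], [[0, 0, 0], [0, 14, -2.1], 0], [[0, 0, 0], [0, 18, -2.7], 0], [[0, 0, 0], [0, 22, -3.3], 0], [[0, 0, 0], [0, 26, -3.9], 0], [[0, 0, 0], [0, 30, -4.5], 0], [[0, 0, 0], [0, 34, -5.1], 0], [[0, 0, 0], [0, 38, -5.7], 0], [[0, 0, 0], [0, 42, -6.3], 0], [[0, 0, 0], [0, 44, -6.6], 0]]}}

```text
time: 10.85
ee_pos: [0.4816, 0.2958, 0.0188]
tcp_rot: [-171.4, 0.0, -175.7]
force: [0.4, -0.6, -2.4]
grip_width: 0.0088
finger_force: 40.0
```

```bash
python3 - <<'E'
from h import *;from plant import r
st,s,W,h=look(r);pickle.dump(s,open("w5.pkl","wb"));print(wall(s,W,h))
E
```

```text
{'time': 10.85, 'ee_pos': [0.4816, 0.2958, 0.0188], 'tcp_rot': [-171.392, 0.0455, -175.7178], 'force': [0.4254, -0.6324, -2.3505], 'ft_torque': [0.0279, 0.0202, 0.0007], 'grip_width': 0.0088, 'finger_force': 39.9977}
[[-59.1, -253.7, 24.3], [-59.4, -235.9, 25.7], [-59.3, -218.8, 27.6], [-59.1, -203.5, 28.3], [-59.6, -188.3, 29.8], [-59.5, -174.1, 31.0], [-59.4, -160.3, 32.6], [-59.4, -147.4, 33.4], [-59.3, -135.1, 34.3], [-59.8, -123.1, 35.0], [-59.9, -111.4, 36.5], [-59.9, -100.2, 37.6], [-59.5, -89.2, 39.0], [-59.5, -78.9, 38.9], [-59.6, -68.6, 39.8]]
```

>>> {"name": "move_arm", "arguments": {"commands": [[[0, 0, 0], [0, 2, 0], 0], [[0, 0, 0], [0, 6, 0], 0], [[0, 0, 0], [0, 10, 0], 0], [[0, 0, 0], [0, 14, 0], 0], [[0, 0, 0], [0, 18, 0], 0], [[0, 0, 0], [0, 22, 0], 0], [[0, 0, 0], [0, 26, 0], 0], [[0, 0, 0], [0, 30, 0], 0], [[0, 0, 0], [0, 34, -0.2], 0], [[0, 0, 0], [0, 38, -0.3], 0], [[0, 0, 0], [0, 42, -0.3], 0], [[0, 0, 0], [0, 44, -0.3], 0]]}}

```text
time: 12.1
ee_pos: [0.4781, 0.3396, 0.0124]
tcp_rot: [-171.4, 0.0, -175.7]
force: [0.8, -1.9, 0.0]
grip_width: 0.0088
finger_force: 40.0
```

```bash
python3 - <<'E'
from h import *;from plant import r
st,s,W,h=look(r);print(wall(s,W,h))
E
```

```text
{'time': 12.1, 'ee_pos': [0.4781, 0.3396, 0.0124], 'tcp_rot': [-171.4162, 0.0309, -175.6972], 'force': [0.797, -1.9188, 0.0316], 'ft_torque': [-0.5604, -0.0103, -0.0235], 'grip_width': 0.0088, 'finger_force': 39.9982}
[[-58.9, -207.2, 34.9], [-59.2, -192.1, 34.3], [-59.5, -176.8, 34.8], [-59.3, -163.4, 33.9], [-59.7, -149.7, 33.9], [-59.5, -137.3, 33.0], [-60.0, -123.5, 34.5], [-59.8, -112.1, 33.3], [-59.7, -100.2, 33.2], [-59.7, -88.3, 33.9], [-59.7, -77.5, 33.0], [-59.6, -66.5, 32.9], [-59.6, -56.0, 31.9], [-59.7, -45.1, 33.7], [-59.7, -34.9, 32.8], [-59.8, -24.6, 33.7]]
```

>>> {"name": "move_arm", "arguments": {"commands": [[[0, 0, 0], [0, 2, 0], 0], [[0, 0, 0], [0, 6, 0], 0], [[0, 0, 0], [0, 10, 0], 0], [[0, 0, 0], [0, 14, 0], 0], [[0, 0, 0], [0, 18, 0], 0], [[0, 0, 0], [0, 22, 0], 0], [[0, 0, 0], [0, 26, -0.4], 0], [[0, 0, 0], [0, 30, -1], 0], [[0, 0, 0], [0, 34, -1.6], 0], [[0, 0, 0], [0, 38, -2.2], 0], [[0, 0, 0], [0, 40, -2.5], 0]]}}

```text
time: 13.25
ee_pos: [0.4755, 0.3792, 0.0092]
tcp_rot: [-171.4, 0.1, -175.7]
force: [0.6, -5.4, 4.7]
grip_width: 0.0086
finger_force: 40.0
```

>>> {"name": "move_arm", "arguments": {"commands": [[[0, 0, 0], [0.2, 2, -0.3], 0], [[0, 0, 0], [0.2, 6, -0.9], 0], [[0, 0, 0], [0.2, 10, -1.5], 0], [[0, 0, 0], [0.2, 14, -2.1], 0], [[0, 0, 0], [0.2, 18, -2.7], 0], [[0, 0, 0], [0.2, 22, -3.3], 0], [[0, 0, 0], [0.2, 26, -3.9], 0], [[0, 0, 0], [0.2, 28, -4.2], 0], [[0, 0, 0], [0.2, 28, -4.2], 0]]}}

```text
time: 14.15
ee_pos: [0.4731, 0.4075, 0.0092]
tcp_rot: [-171.4, 0.1, -175.7]
force: [-0.2, -3.7, 4.7]
grip_width: 0.0085
finger_force: 40.0
```

```bash
python3 - <<'E'
from h import *;from plant import r
st,s,W,h=look(r,"pics/w6.png");print(wall(s,W,h));pickle.dump(s,open("w6.pkl","wb"))
k=(W[...,2]>.04)&(W[...,2]<.065);k[220:]=0
Q=stg(W[k]);print("tallish e hist",np.histogram(Q[:,1],range(-240,120,20)))
E
```

```text
{'time': 14.15, 'ee_pos': [0.4731, 0.4075, 0.0092], 'tcp_rot': [-171.4237, 0.0593, -175.7135], 'force': [-0.2493, -3.653, 4.6664], 'ft_torque': [-1.0994, -0.0648, 0.0642], 'grip_width': 0.0085, 'finger_force': 39.9994}
[[-59.1, -122.2, 32.9], [-59.4, -107.0, 33.3], [-59.7, -94.7, 31.3], [-59.5, -81.4, 31.0], [-59.9, -67.6, 31.9], [-59.8, -54.9, 32.1], [-59.7, -43.5, 31.0], [-59.6, -31.8, 30.8], [-59.5, -20.6, 30.0], [-59.5, -9.0, 31.0], [-59.5, 1.9, 30.8], [-60.0, 12.3, 29.9], [-59.5, 33.2, 29.8], [-59.6, 43.4, 30.9]]
tallish e hist (array([   0,    0,    0,    0,  756,  412,    0,    0,  252, 2236,    1,
          0,    0, 1889,  129,    0,    0]), array([-240, -220, -200, -180, -160, -140, -120, -100,  -80,  -60,  -40,
        -20,    0,   20,   40,   60,   80,  100]))
```

View pics/w6.png

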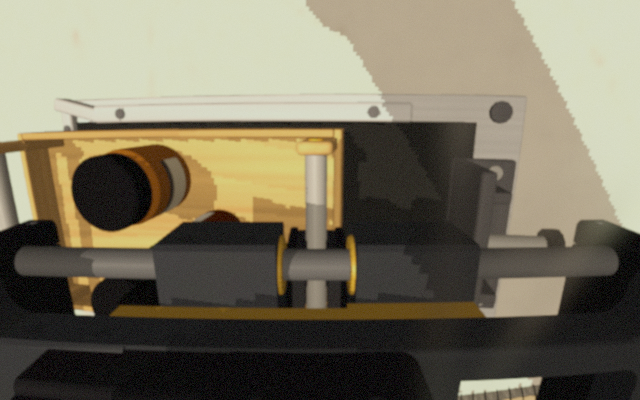

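The wrist view shows the tray between the rails, the nose edge at u≈343 flush on the mat, the jars upright, and the stop at u≈460–500. I'll advance a little more, then let go and move to the rear bar.

>>> {"name": "move_arm", "arguments": {"commands": [[[0, 0, 0], [0.1, 2, -0.6], 0], [[0, 0, 0], [0.2, 5, -1.3], 0], [[0, 0, 0], [0.2, 8, -1.8], 0], [[0, 0, 0], [0.2, 10.5, -2.2], 0], [[0, 0, 0], [0.2, 11, -2.3], 0], [[0, 0, 0], [0.2, 11, -2.3], 0], [[0, 0, 0], [0.2, 11, -2.3], 10], [[0, 0, 0], [0.2, 11, -2.3], 25], [[0, 0, 0], [0.2, 11, -2.3], 40], [[0, 0, 0], [0.2, 11, -2.3], 40], [[0, 0, 0], [0.2, 11, -2.3], 40]]}}

```text
time: 15.3
ee_pos: [0.4717, 0.4189, 0.0095]
tcp_rot: [-171.5, 0.0, -175.7]
force: [-0.3, -0.3, 0.8]
grip_width: 0.0313
finger_force: 0.0
```

```bash
python3 - <<'E'
from h import *;from plant import r
st,s,W,h=look(r);print(wall(s,W,h)[::3]);unit(st)
E
```

```text
{'time': 15.3, 'ee_pos': [0.4717, 0.4189, 0.0095], 'tcp_rot': [-171.4635, 0.0407, -175.7025], 'force': [-0.3493, -0.3486, 0.765], 'ft_torque': [0.1566, 0.0178, -0.003], 'grip_width': 0.0313, 'finger_force': 0.0}
[[-60.2, -110.7, 33.1], [-60.1, -68.9, 32.5], [-60.2, -31.5, 32.2], [-60.5, 2.3, 30.7], [-60.5, 34.2, 29.4]]
e 1mm -> [ 0.001   0.9889 -0.1484]
n 1mm -> [-1.0e+00  1.1e-03  6.0e-04]
up 1mm -> [-7.000e-04 -1.484e-01 -9.889e-01]
yaw+1deg rotvec [-1.000e-05 -2.590e-03 -1.726e-02]
```

>>> {"name": "move_arm", "arguments": {"commands": [[[0, 0, 0], [0, 0, -10], 40], [[0, 0, 0], [0, 0, -35], 40], [[0, 0, 0], [0, 0, -70], 40], [[0, 0, 0], [0, 0, -105], 40], [[0, 0, 0], [0, 0, -130], 40], [[-0.05, 0, 0], [0, -30, -125], 40], [[-0.1, 0, 0], [0, -70, -119], 40], [[-0.149, 0, 0], [0, -110, -113], 40], [[-0.149, 0, 0], [0, -150, -107], 40], [[-0.149, 0, 0], [0, -185, -102], 40], [[-0.149, 0, 0], [0, -197, -100], 40], [[-0.149, 0, 0], [0, -197, -100], 40]]}}

```text
time: 16.55
ee_pos: [0.486, 0.2373, 0.1388]
tcp_rot: [-180.0, 0.1, -175.9]
force: [-0.6, -0.5, -0.2]
grip_width: 0.0354
finger_force: 0.0
```

>>> {"name": "move_arm", "arguments": {"commands": [[[0, 0, 0], [0, 0, 0], 40], [[0, 0, 0], [0, 0, 0], 40]]}}

```text
time: 16.75
ee_pos: [0.4847, 0.2414, 0.1378]
tcp_rot: [-180.0, 0.0, -175.5]
force: [-0.4, 0.2, -0.3]
grip_width: 0.0347
finger_force: 0.0
```

```bash
python3 - <<'E'
from h import *;from plant import r
st,s,W,h=look(r,"pics/w7.png");print(wall(s,W,h));unit(st)
pickle.dump(s,open("w7.pkl","wb"))
S=stg(W.reshape(-1,3)).reshape(W.shape)
k=(S[...,2]>42)&(S[...,2]<66)&(abs(S[...,0])<42)
for a,b in((-150,-115),(20,70)):
    q=k&(S[...,1]>a)&(S[...,1]<b);Q=S[q];
    if len(Q):print("bar",len(Q),np.median(Q,0),np.polyfit(Q[:,0],Q[:,1],1),Q[:,2].max())
k=(S[...,2]>90)&(S[...,2]<112)&(abs(S[...,0])<60)&(S[...,1]>-150)&(S[...,1]<60);k[215:]&=True
print("bottle top",k.sum(),np.median(S[k],0) if k.any() else 0)
print("tcp stg",stg(st["ee_pos"]))
E
```

```text
{'time': 16.75, 'ee_pos': [0.4847, 0.2414, 0.1378], 'tcp_rot': [-179.9858, 0.0323, -175.5322], 'force': [-0.4074, 0.155, -0.2616], 'ft_torque': [0.052, 0.0366, 0.0108], 'grip_width': 0.0347, 'finger_force': 0.0}
[[-59.6, -135.1, 34.1], [-59.7, -117.6, 33.2], [-59.7, -100.0, 32.8], [-59.9, -82.4, 33.2], [-59.2, -64.3, 31.9], [-59.4, -46.4, 31.8], [-59.6, -27.9, 30.6], [-59.9, -10.0, 31.7], [-59.3, 8.7, 31.2], [-59.7, 27.7, 30.9], [-60.0, 47.6, 29.5]]
e 1mm -> [-2.e-03  1.e+00 -2.e-04]
n 1mm -> [-1.e+00 -2.e-03  6.e-04]
up 1mm -> [-6.e-04 -2.e-04 -1.e+00]
yaw+1deg rotvec [-1.000e-05 -0.000e+00 -1.745e-02]
bar 1122 [  -2.98309098 -133.36601849   61.17831273] [-2.74645576e-04 -1.33265234e+02] 64.13749931942343
bar 1079 [-5.62717653 43.74021321 57.07005224] [8.14244829e-03 4.42749970e+01] 59.985747856388215
bottle top 289 [  0.53466424 -20.82438573 101.90287362]
tcp stg [[-1.03497615e-01 -1.38566484e+02  1.37828207e+02]]
```

View pics/w7.png

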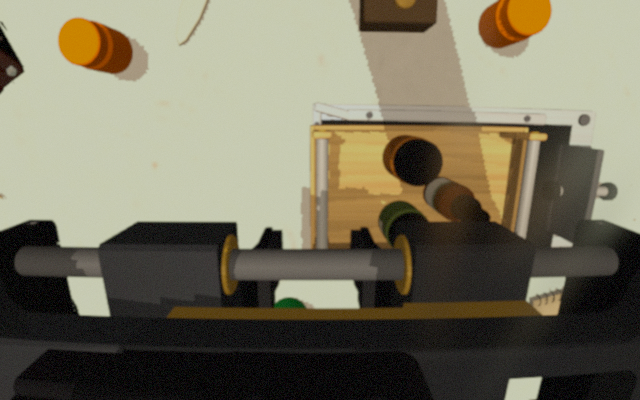

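The wrist view shows the tray between the rails and upright jars. The rear bar is at (322,190), and the tail is just over the lip at u≈312. I'll descend on the rear bar.

>>> {"name": "move_arm", "arguments": {"commands": [[[0, 0, 0], [0, 5, 30], 40], [[0, 0, 0], [0, 5, 60], 40], [[0, 0, 0], [0, 5, 85], 40], [[0, 0, 0], [0, 5, 105], 40], [[0, 0, 0], [0, 5, 118], 40], [[0, 0, 0], [0, 5, 125], 40], [[0, 0, 0], [0, 5, 128], 40], [[0, 0, 0], [0, 5, 128], 40], [[0, 0, 0], [0, 5, 128], 20], [[0, 0, 0], [0, 5, 128], 10], [[0, 0, 0], [0, 5, 128], 5], [[0, 0, 0], [0, 5, 128], 0]], "grip_force": 20}}

```text
time: 18.0
ee_pos: [0.4851, 0.2447, 0.0103]
tcp_rot: [180.0, 0.1, -175.7]
force: [-0.8, 2.8, 0.7]
grip_width: 0.0106
finger_force: 1.6
```

>>> {"name": "move_arm", "arguments": {"commands": [[[0, 0, 0], [0, 0, 0], 0], [[0, 0, 0], [0, 0, 0], 0], [[0, 0, 0], [0, 0, 0], 0]]}}

```text
time: 18.3
ee_pos: [0.4852, 0.2448, 0.0103]
tcp_rot: [180.0, 0.1, -175.7]
force: [0.3, 2.3, 2.4]
grip_width: 0.0094
finger_force: 20.0
```

>>> {"name": "move_arm", "arguments": {"commands": [[[0, 0, 0], [0, 0, -1], 0], [[0, 0, 0], [0, 0, -2.5], 0], [[0, 0, 0], [0, 2, -2.5], 0], [[0, 0, 0], [0, 5, -2.5], 0], [[0, 0, 0], [0, 8, -2.5], 0], [[0, 0, 0], [0, 11, -2.5], 0], [[0, 0, 0], [0, 14, -2.5], 0], [[0, 0, 0], [0, 16, -2], 0], [[0, 0, 0], [0, 16, -0.5], 0], [[0, 0, 0], [0, 16, 1], 0], [[0, 0, 0], [0, 16, 2], 0], [[0, 0, 0], [0, 16, 2], 0]]}}

```text
time: 19.5
ee_pos: [0.4836, 0.2597, 0.0076]
tcp_rot: [-179.9, 0.0, -175.7]
force: [-0.1, -0.7, -2.6]
grip_width: 0.0094
finger_force: 20.0
```

```bash
python3 - <<'E'
from h import *;from plant import r
st,s,W,h=look(r);print(wall(s,W,h));print(stg(st["ee_pos"]))
S=stg(W.reshape(-1,3)).reshape(W.shape)
k=(S[...,2]>40)&(S[...,2]<66)&(abs(S[...,0])<42)&(S[...,1]>-135)&(S[...,1]<-105);Q=S[k];print("bar",len(Q),np.median(Q,0))
E
```

```text
{'time': 19.5, 'ee_pos': [0.4836, 0.2597, 0.0076], 'tcp_rot': [-179.9465, 0.0238, -175.7338], 'force': [-0.1457, -0.675, -2.5952], 'ft_torque': [-0.1573, -0.0352, 0.0409], 'grip_width': 0.0094, 'finger_force': 19.999}
[[-60.3, -128.1, 31.4], [-60.3, -118.1, 31.3], [-60.3, -108.1, 30.9], [-60.3, -98.1, 30.8], [-60.3, -87.9, 30.2], [-60.4, -77.8, 30.5], [-60.0, -67.8, 31.5], [-60.1, -57.4, 31.0], [-60.2, -46.9, 30.7], [-60.3, -36.1, 30.1], [-59.9, -24.9, 29.3], [-60.1, -14.4, 30.0], [-60.3, -3.0, 29.6], [-60.1, 8.4, 29.7], [-60.9, 19.8, 29.9]]
[[   0.25789256 -120.25078679    7.60373564]]
bar 2840 [ -12.20093903 -120.15867719   58.30338772]
```

>>> {"name": "move_arm", "arguments": {"commands": [[[0, 0, 0], [0, 0, 0.7], 0], [[0, 0, 0], [0, 0, 1.3], 0], [[0, 0, 0], [0, 0, 1.3], 0], [[0, 0, 0], [0, 1, 1.3], 0], [[0, 0, 0], [0, 3, 1.3], 0], [[0, 0, 0], [0, 5, 1.3], 0], [[0, 0, 0], [0, 7, 1.3], 0], [[0, 0, 0], [0, 9, 1.3], 0], [[0, 0, 0], [0, 10, 1.3], 0], [[0, 0, 0], [0, 11, 1.3], 0], [[0, 0, 0], [0, 12, 1.3], 0], [[0, 0, 0], [0, 13, 1.3], 0]]}}

```text
time: 20.75
ee_pos: [0.4827, 0.2727, 0.0064]
tcp_rot: [-179.9, 0.0, -175.7]
force: [0.1, -2.3, -1.2]
grip_width: 0.0092
finger_force: 20.0
```

>>> {"name": "move_arm", "arguments": {"commands": [[[0, 0, 0], [0, 1, 0], 0], [[0, 0, 0], [0, 2, 0], 0], [[0, 0, 0], [0, 3, 0], 0]]}}

```text
time: 21.05
ee_pos: [0.4825, 0.2758, 0.0064]
tcp_rot: [-179.9, 0.0, -175.7]
force: [0.4, -1.9, -2.1]
grip_width: 0.0095
finger_force: 20.0
```

>>> {"name": "move_arm", "arguments": {"commands": [[[0, 0, 0], [0, 0.5, 0], 0], [[0, 0, 0], [0, 1, 0], 0], [[0, 0, 0], [0, 1, 0], 0]]}}

```text
time: 21.35
ee_pos: [0.4824, 0.2768, 0.0064]
tcp_rot: [-180.0, 0.0, -175.7]
force: [0.2, -1.7, -1.4]
grip_width: 0.0094
finger_force: 20.0
```

>>> {"name": "move_arm", "arguments": {"commands": [[[0, 0, 0], [0, 0.5, 0], 0], [[0, 0, 0], [0, 1, 0], 0], [[0, 0, 0], [0, 1, 0], 0]]}}

```text
time: 21.65
ee_pos: [0.4823, 0.2778, 0.0064]
tcp_rot: [-180.0, 0.0, -175.7]
force: [0.9, -1.3, -2.0]
grip_width: 0.0095
finger_force: 20.0
```

```bash
python3 - <<'E'
from h import *;from plant import r
st,s,W,h=look(r);print(stg(st["ee_pos"]),wall(s,W,h)[::5])
for i in range(3):
    r.snapshot("wrist");print(r.sense()["force"].round(2))
E
```

```text
{'time': 21.65, 'ee_pos': [0.4823, 0.2778, 0.0064], 'tcp_rot': [-179.9506, 0.0299, -175.7182], 'force': [0.9334, -1.2676, -2.0396], 'ft_torque': [-0.2969, -0.0701, -0.0269], 'grip_width': 0.0095, 'finger_force': 19.9991}
[[   0.29979414 -102.08122936    6.41671043]] [[-60.7, -110.0, 28.8], [-60.3, -59.8, 30.1], [-60.4, -7.2, 28.9]]
[ 0.82 -0.62 -2.03]
[-0.13 -1.52 -1.73]
[ 0.04 -1.72 -1.33]
```

>>> {"name": "move_arm", "arguments": {"commands": [[[0, 0, 0], [0, 0, 0.6], 0], [[0, 0, 0], [0, 0.6, 0.6], 0], [[0, 0, 0], [0, 1.2, 0.6], 0], [[0, 0, 0], [0, 1.2, 0.6], 0]]}}

```text
time: 22.25
ee_pos: [0.4824, 0.2778, 0.0063]
tcp_rot: [-179.9, 0.0, -175.8]
force: [-2.3, -4.5, 4.6]
grip_width: 0.009
finger_force: 20.0
```

>>> {"name": "move_arm", "arguments": {"commands": [[[0, 0, 0], [0, 0.6, 0], 0], [[0, 0, 0], [0, 1, 0], 0]]}}

```text
time: 22.45
ee_pos: [0.4828, 0.2787, 0.0063]
tcp_rot: [-179.9, 0.1, -175.8]
force: [-0.7, -4.7, 3.9]
grip_width: 0.0096
finger_force: 20.0
```

>>> {"name": "move_arm", "arguments": {"commands": [[[0, 0, 0], [0, 0, 0], 0]]}}

```text
time: 22.55
ee_pos: [0.4828, 0.2788, 0.0063]
tcp_rot: [-179.9, 0.1, -175.8]
force: [-0.3, -5.8, 4.5]
grip_width: 0.0091
finger_force: 20.0
```

>>> {"name": "move_arm", "arguments": {"commands": [[[0, 0, 0], [0, 0, 0], 0]]}}

```text
time: 22.65
ee_pos: [0.4828, 0.2788, 0.0063]
tcp_rot: [-179.9, 0.1, -175.8]
force: [-0.7, -4.3, 3.6]
grip_width: 0.0091
finger_force: 20.0
```

>>> {"name": "move_arm", "arguments": {"commands": [[[0, 0, 0], [0, 0, -0.3], 0], [[0, 0, 0], [0, 0, -0.5], 0], [[0, 0, 0], [0, 0, -0.5], 0]]}}

```text
time: 22.95
ee_pos: [0.4824, 0.2801, 0.0064]
tcp_rot: [-180.0, 0.1, -175.7]
force: [1.1, -3.5, -0.3]
grip_width: 0.0094
finger_force: 20.0
```

```bash
python3 - <<'E'
from h import *;from plant import r
f=[]
for i in range(3):
    s=r.snapshot("wrist");f.append(r.sense()["force"])
st=r.sense();print(np.mean(f,0),stg(st["ee_pos"]),stg(st["ee_pos"])[0,1]);pickle.dump(s,open("w8.pkl","wb"))
W=cloud(s);print(wall(s,W,cv2.cvtColor(s["pixels"],cv2.COLOR_RGB2HSV))[::4])
t=r.snapshot("side");P=proj(t,[[0,0,0]])
a=cv2.resize(s["pixels"][90:260,330:640],None,fx=2.5,fy=2.5,interpolation=2);cv2.imwrite("pics/w8.png",a[...,::-1])
E
```

```text
[ 1.18864663 -2.19891831 -0.70681714] [[  0.51525159 -99.753377     6.33289513]] -99.75337699677586
[[-60.5, -107.7, 29.0], [-60.1, -67.5, 29.4], [-59.9, -26.2, 29.0], [-60.1, 16.6, 29.6]]
```

View pics/w8.png

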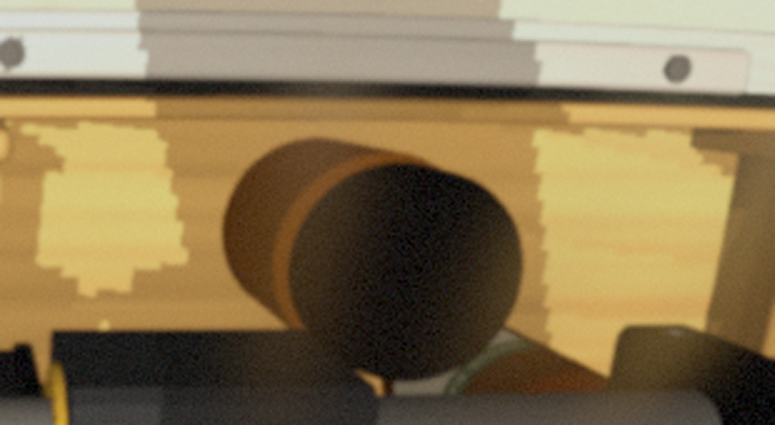

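The close view shows jar A upright and the tray wall parallel to the rail with an even gap. I'll continue in small steps, averaging the force.

>>> {"name": "move_arm", "arguments": {"commands": [[[0, 0, 0], [0, 0.5, 0], 0], [[0, 0, 0], [0, 1, 0], 0], [[0, 0, 0], [0, 1, 0], 0]]}}

```text
time: 23.45
ee_pos: [0.4821, 0.2809, 0.0063]
tcp_rot: [-179.9, 0.0, -175.7]
force: [0.6, -2.6, -0.6]
grip_width: 0.009
finger_force: 20.0
```

>>> {"name": "move_arm", "arguments": {"commands": [[[0, 0, 0], [0, 0, 0], 0]]}}

```text
time: 23.55
ee_pos: [0.4821, 0.2809, 0.0063]
tcp_rot: [-179.9, 0.0, -175.7]
force: [0.1, -2.6, 1.2]
grip_width: 0.0092
finger_force: 20.0
```

>>> {"name": "move_arm", "arguments": {"commands": [[[0, 0, 0], [0, 0.5, 0], 0], [[0, 0, 0], [0, 1, 0], 0], [[0, 0, 0], [0, 1, 0], 0]]}}

```text
time: 23.85
ee_pos: [0.482, 0.2815, 0.0063]
tcp_rot: [-179.9, 0.0, -175.7]
force: [-0.3, -4.1, 1.4]
grip_width: 0.0094
finger_force: 20.0
```

>>> {"name": "move_arm", "arguments": {"commands": [[[0, 0, 0], [0, 0, 0], 0]]}}

```text
time: 23.95
ee_pos: [0.482, 0.2816, 0.0063]
tcp_rot: [-179.9, 0.0, -175.7]
force: [1.1, -4.6, 1.6]
grip_width: 0.0094
finger_force: 20.0
```

```bash
cat > f.py <<'E'
from h import *;from plant import r
f=[]
for i in range(5):
    s=r.snapshot("wrist");f.append(r.sense()["force"])
st=r.sense();print(st["time"],np.mean(f,0).round(2),stg(st["ee_pos"]).round(2))
W=cloud(s);print(wall(s,W,cv2.cvtColor(s["pixels"],cv2.COLOR_RGB2HSV))[::5])
E
python3 f.py
```

```text
24.2 [ 0.   -5.19  1.32] [[  0.26 -98.34   6.31]]
[[-60.3, -106.2, 30.2], [-60.4, -56.0, 30.1], [-60.0, -3.8, 29.6]]
```

>>> {"name": "move_arm", "arguments": {"commands": [[[0, 0, 0], [0, 0.4, -0.1], 0], [[0, 0, 0], [0, 0.8, -0.2], 0], [[0, 0, 0], [0, 0.8, -0.2], 0]]}}

```text
time: 24.5
ee_pos: [0.4818, 0.2829, 0.0063]
tcp_rot: [-179.9, 0.0, -175.7]
force: [1.3, -4.2, -0.1]
grip_width: 0.0092
finger_force: 20.0
```

```bash
python3 f.py
```

```text
24.75 [ 0.53 -3.43 -1.17] [[  0.17 -97.02   6.36]]
[[-60.8, -104.9, 29.4], [-60.5, -54.6, 29.6], [-60.3, 8.3, 29.8]]
```

>>> {"name": "move_arm", "arguments": {"commands": [[[0, 0, 0], [0, 0.4, 0], 0], [[0, 0, 0], [0, 0.8, 0], 0], [[0, 0, 0], [0, 0.8, 0], 0]]}}

```text
time: 25.05
ee_pos: [0.4817, 0.2834, 0.0064]
tcp_rot: [-179.9, 0.0, -175.7]
force: [-0.6, -2.4, -1.9]
grip_width: 0.0091
finger_force: 20.0
```

```bash
python3 f.py
```

```text
25.3 [ 0.01 -3.98 -1.71] [[  0.19 -96.38   6.47]]
[[-60.8, -104.3, 29.0], [-60.5, -54.1, 30.1], [-60.1, -2.1, 30.2]]
```

>>> {"name": "move_arm", "arguments": {"commands": [[[0, 0, 0], [0, 0.4, 0], 0], [[0, 0, 0], [0, 0.7, 0], 0], [[0, 0, 0], [0, 0.7, 0], 0]]}}

```text
time: 25.6
ee_pos: [0.4819, 0.2838, 0.0065]
tcp_rot: [-179.9, 0.0, -175.7]
force: [0.3, -6.1, -0.3]
grip_width: 0.0089
finger_force: 20.0
```

```bash
python3 f.py
```

```text
25.85 [ 0.2  -4.93 -1.06] [[  0.33 -96.08   6.47]]
[[-60.7, -104.0, 28.7], [-60.3, -53.5, 29.2], [-59.9, -1.6, 29.9]]
```

Contact is confirmed: about 5 N of push against about 1.7 N of friction, with the nose at about +94. I'll ease the weight onto the mat, let go and lift away.

>>> {"name": "move_arm", "arguments": {"commands": [[[0, 0, 0], [0, 0, 0.2], 0], [[0, 0, 0], [0, 0, 0.3], 0], [[0, 0, 0], [0, 0, 0.3], 0], [[0, 0, 0], [0, 0, 0.3], 15], [[0, 0, 0], [0, 0, 0.3], 25], [[0, 0, 0], [0, 0, 0.3], 35], [[0, 0, 0], [0, 0, 0.3], 40], [[0, 0, 0], [0, 0, 0.3], 40], [[0, 0, 0], [0, 0, 0.3], 40]]}}

```text
time: 26.75
ee_pos: [0.4819, 0.2847, 0.0064]
tcp_rot: [-180.0, 0.1, -175.7]
force: [0.2, -1.2, -0.4]
grip_width: 0.0342
finger_force: 0.0
```

```bash
python3 f.py; python3 - <<'E'
from h import *;from plant import r
s=r.snapshot("wrist");W=cloud(s);S=stg(W.reshape(-1,3)).reshape(W.shape)
k=(S[...,2]>47)&(S[...,2]<62)&(abs(S[...,0])<42)&(S[...,1]>-105)&(S[...,1]<-85);print("bar",k.sum(),np.median(S[k],0),r.sense()["grip_width"])
E
```

```text
27.0 [-0.36 -0.11 -0.06] [[  0.33 -95.69   6.24]]
[[-60.7, -103.5, 29.4], [-60.3, -53.5, 30.4], [-59.9, -1.3, 29.9]]
bar 2168 [-19.58191235 -96.00552273  57.18994808] 0.03497728536698452
```

>>> {"name": "move_arm", "arguments": {"commands": [[[0, 0, 0], [0, 0, -3], 40], [[0, 0, 0], [0, 0, -10], 40], [[0, 0, 0], [0, 0, -25], 40], [[0, 0, 0], [0, 0, -50], 40], [[0, 0, 0], [0, 0, -85], 40], [[0, 0, 0], [0, 0, -120], 40], [[0, 0, 0], [0, -10, -150], 40], [[0, 0, 0], [0, -30, -160], 40], [[0, 0, 0], [0, -60, -160], 40], [[0, 0, 0], [0, -60, -160], 40]]}}

```text
time: 28.05
ee_pos: [0.4875, 0.2185, 0.1672]
tcp_rot: [-179.8, 0.1, -176.1]
force: [0.3, -0.7, -0.5]
grip_width: 0.0348
finger_force: 0.0
```

```bash
python3 - <<'E'
from h import *;from plant import r
st,s,W,h=look(r);print(wall(s,W,h)[::3])
S=stg(W.reshape(-1,3)).reshape(W.shape)
for a,b in((-110,-80),(70,100)):
    k=(S[...,2]>44)&(S[...,2]<62)&(abs(S[...,0])<45)&(S[...,1]>a)&(S[...,1]<b)
    if k.any():print("bar",k.sum(),np.median(S[k],0))
k=(S[...,2]>85)&(S[...,2]<112)&(abs(S[...,0])<60)&(abs(S[...,1])<100);print("bottle",k.sum(),np.median(S[k],0) if k.any() else 0)
for lo,hi in((52,75),):
    k=((S[...,2]>lo)&(S[...,2]<hi)&(abs(S[...,0])<55)&(S[...,1]>-75)&(S[...,1]<75)).astype(np.uint8)
    n,l,q,c=cv2.connectedComponentsWithStats(k)
    for i in range(1,n):
        if q[i,4]>100:print("jar-ish",q[i,4],np.median(S[l==i],0).round(0))
d=pickle.load(open("s0.pkl","rb"))
t=r.snapshot("side");df=cv2.absdiff(t["pixels"],d["side"]["pixels"]).max(2)
for nm,p in dict(pot=(.629,.337,.035),loupe=(.608,.469,.02),weight=(.321,.297,.025),green=(.628,.22,.025),or1=(.37,.04,.025)).items():
    u,v=proj(t,[p])[0].astype(int);print(nm,np.mean(df[v-10:v+10,u-10:u+10]).round(1))
E
```

```text
{'time': 28.05, 'ee_pos': [0.4875, 0.2185, 0.1672], 'tcp_rot': [-179.8495, 0.0917, -176.1286], 'force': [0.2744, -0.7442, -0.5033], 'ft_torque': [0.0172, 0.0097, -0.0278], 'grip_width': 0.0348, 'finger_force': 0.0}
[[-60.1, -99.1, 29.4], [-59.2, -40.3, 30.7], [-59.7, 21.0, 29.9], [-59.7, 84.4, 30.8]]
bar 1017 [ -2.32203676 -97.26349949  57.14219115]
bar 1060 [-1.95051112 81.00112973 56.77322951]
bottle 302 [ 1.88425724 15.83903526 99.76716357]
jar-ish 1499 [-33. -20.  64.]
jar-ish 651 [-1. 10. 61.]
jar-ish 669 [ 22. -22.  64.]
pot 5.2
loupe 4.2
weight 19.8
green 4.0
or1 2.1
```

>>> {"name": "move_arm", "arguments": {"commands": [[[0, 0, 0], [0, 0, 0], 40], [[0, 0, 0], [0, 0, 0], 40], [[0, 0, 0], [0, 0, 0], 40]]}}

```text
time: 28.45
ee_pos: [0.4859, 0.2251, 0.1659]
tcp_rot: [-179.9, -0.0, -175.6]
force: [0.7, -0.0, -0.2]
grip_width: 0.0347
finger_force: 0.0
```

```bash
python3 - <<'E'
from h import *;from plant import r
st,s,W,h=look(r)
S=stg(W.reshape(-1,3)).reshape(W.shape)
for a,b in((-110,-80),(70,100)):
    k=(S[...,2]>44)&(S[...,2]<62)&(abs(S[...,0])<45)&(S[...,1]>a)&(S[...,1]<b)
    print("bar",k.sum(),np.median(S[k],0))
k=(S[...,2]>57)&(S[...,2]<62)&(abs(S[...,0])<40)&(S[...,1]>95);print("stop top",k.sum(),np.percentile(S[k][:,1],[2,50]) if k.any() else 0)
d=pickle.load(open("s0.pkl","rb"));t=r.snapshot("side")
for nm,q in(("before",d["side"]),("now",t)):
    X=cloud(q).reshape(-1,3);k=(abs(X[:,0]-.321)<.045)&(abs(X[:,1]-.297)<.045)&(X[:,2]>.02);print("weight",nm,k.sum(),X[k].mean(0).round(4))
E
```

```text
{'time': 28.45, 'ee_pos': [0.4859, 0.2251, 0.1659], 'tcp_rot': [-179.9252, -0.0032, -175.6494], 'force': [0.7356, -0.0248, -0.1519], 'ft_torque': [0.0563, -0.0096, -0.0022], 'grip_width': 0.0347, 'finger_force': 0.0}
bar 1019 [ -2.20701953 -97.27697152  57.16897187]
bar 1065 [-1.81347982 81.05200051 56.72203994]
stop top 504 [102.98694439 106.05278975]
weight before 241 [0.3232 0.2912 0.0351]
weight now 239 [0.3231 0.2912 0.035 ]
```

```bash
python3 -c "
from plant import r
print(r.close_job())"
```

```text
the job is handed in; nothing more can be done
None
```

The job is handed in at about 28 s: the tray lies flat on the mat with its tail behind the lip, its jars and bottle upright, and its nose pressed on the buffer (contact judged from the rise in push force, about 5 N at most, since the buffer could not be seen at the end).

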